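# Nest the mortar set on its cork mat and clip up the pestle

### The job

Put the seasoning set away, one thing after another in this order: stand the blue mortar in the middle of the round cork mat, stand the steel cup inside the mortar, then stand the yellow cup of green picks inside the steel cup, each flat on the floor of the one below. Last, press the wooden pestle by its handle down into the spring clip with the orange jaws until it is fully home. Never tip the pick cup over, and leave the glass jar and the red heart-shaped egg ring where they are.

Things in the scene. Friction and masses are not known exactly. Their poses are not given: they have to be found in the camera images.
- mortar_mid (a point): Blue round ceramic mortar, upright on the white board (fixed, 12 mm thick), 50 mm high, 0.18 kg. Its upper 30 mm are straight, 66 mm across (grip here); foot 52 mm. Cavity 57 mm wide, floor 20 mm above the underside. Point: its centre, 25 mm above its underside; z up along its axis.
- steelcup_mid (a point): Straight round steel cup, open on top, upright on the white board, 50 mm across, 60 mm high, 0.09 kg; inside 45 mm wide, floor 3 mm thick. In the mortar its rim stands 30 mm above the mortar's. Point: its centre, 30 mm above its underside; z up along its axis.
- pickcup_mid (a point): Straight round yellow plastic cup, upright on the white board, 37 mm across, 85 mm high, 0.06 kg, with green ball-ended picks fixed in it that rise up to 26 mm above its rim, within its width. In the steel cup its rim stands 28 mm above that cup's. Point: the cup's centre, 42.5 mm above its underside; z up along its axis.
- cork: Round cork mat, diameter 90 mm, 8 mm thick, fixed flat on the white board. Origin at the centre of its underside (on the board's top), z up.
- clip: Spring clip fixed on the shelf (z = 0) beside the board: black base 100x60x8 mm, two pairs of orange jaws 32 mm either side of its middle along x, 52 mm free between the pairs (there nothing over 14 mm high). The handle, along x either way round, is pushed down (5 to 8 N) past lips 50 mm up, 14 mm apart, until its axis is 42 mm up. Origin: centre of underside; y across the jaws.
- jar: Bystander, not to be moved: glass jar with a closed clamp lid, diameter 72 mm (up to 84 mm over the wire clamps), 79 mm high, on the white board. Origin at the centre of its underside.
- eggring: Bystander, not to be moved: red heart-shaped egg ring, about 76 mm by 68 mm, 18 mm high, on the white board. Origin on its underside, near the middle of the heart.
- pestle_mid (a point): Wooden pestle lying on the grey shelf (z = 0) beside the board, 160 mm long, 0.06 kg: round handle 18 mm thick, 100 mm long; squared head (34 mm long) at +x, squared knob (26 mm) at the other end, both 28x28 mm, so the handle's axis is 14 mm up. Point: middle of the handle, on its axis, 6 mm from the centre of mass; x along the pestle, z up at the start.

How it is judged:
By the outcome, as a careful person would: the job done as asked, in the order asked, and still so for the second after the job is handed in, with the robot touching nothing.
It also fails if it takes over 136 s, if anything falls off the work surface, if the arm or the gripper's body presses on something with over 40 N, if the wrist force passes 120 N, or if a joint passes its speed limit or range.

### The arm

A 7-joint arm with a two-finger parallel gripper is mounted at the origin on the work surface. World frame = base frame: x ahead of the robot, y to its left, z up, the work surface at z = 0. Lengths are in m, angles in rad, forces in N, time in s.
With the tool pointing down it reaches from about 0.4 to 0.875 m from the base axis. Payload 6.5 kg.
Tool frame: the origin (TCP) lies at the very end of the fingers, on their centre line; the grasp point (between the pads) lies r.tcp_to_grasp behind it (r.tcp_to_grasp is the distance from the TCP to the grasp point, in m); z points along the fingers, y is the line along which they close (so a half turn about z gives the same grasp; the last joint's range is limited). The gripper opens to 88 mm and grips with 3 to 60 N. Pads are 18 mm wide; open, the fingers measure 123 mm over their backs; the gripper's body (75 mm by 187 mm) begins 45 mm behind the grasp point.
Start: joints at [-1.366, 0.536, -0.004, 1.538, 0.003, 1.067, -0.071], TCP at [0.174, 0.626, 0.239] pointing down, gripper open.
Joint ranges: [-2.7, 2.7], [-0.37, 2.16], [-1.27, 1.26], [0.24, 2.4], [-1.31, 4.45], [0.19, 1.91], [-2.76, 2.76]. Speed limits (rad/s): [2.39, 2.39, 3.14, 3.14, 3.14, 3.14, 3.14].

### API

Orientations are given as a unit quaternion [w, x, y, z].
In Python, from plant import r gives the robot as it stands.
- The arm moves only by the shell command python3 -m handwheel 'ROWS' [OPENING] [FORCE]. ROWS is JSON, a list of rows, each a list of 6 numbers: the shift along the tool's x, y, z in m, then the turn, a rotation vector about the tool's x, y, z in degrees. In form: [[dx, dy, dz, ax, ay, az], ...]. A call has 1 to 5 rows; each row shifts and turns the commanded pose from where the row before left it, along the tool's axes as they then stand; what a row does not reach is not made up. A row lasts 1/12 s, in which the tool goes at most 41.7 mm and 7.16 degrees, less where a joint would pass 70% of its speed; a pose out of reach is approached as far as the arm can. A call is refused whole if a number of a shift passes 0.0417 or a number of a turn 7.16, either way. A call with a gripper value outside its range is refused whole. OPENING is the closure, from 0 (fully open) to 1 (shut), set as the call begins (- or left out, the last holds). The fingers move at their own pace and stop on an object; FORCE is the grip in N (left out, the last holds). Time passes only in rows, so rows that do not move let the fingers close. It gives the time, the measured TCP pose, the force and the opening at its end, in the units of the state.
- r.get_obs(): the state, without advancing time (a new reading comes with each control period).
- r.get_image(name): name is "scene" or "top"; returns the picture (400x640x3 uint8, red, green, blue); there is no depth.
- r.get_calibration(name): a dict with "fovy" (degrees; the focal length in pixels is half the picture's height over the tangent of half this angle, whatever the lens; pixels are square), "cx", "cy" (the principal point, pixels), "T" (4x4, takes a point from camera to world coordinates). Camera axes: x right, y down, z forward; pixel columns grow to the right and rows downward; lengths in m; the calibration is good to about 2 mm. A picture is of the moment at which its call begins. get_calibration takes no time and is no camera call.
- r.job_done(): hands the job in, once; it reports no verdict.
The state is a dict: "clock": time; "joints": joint angles; "qvel": joint speeds; "joint_torque": joint torques, N m; "tool_pos": TCP position; "ee_rot": TCP orientation; "contact_force": force on the tool from outside, world axes, zero at the start; "moment": the same for the moment, N m; "finger_gap": opening from 0.0 (shut) to 1.0 (fully open).
Only numpy, scipy, OpenCV 4.12 (cv2) and the standard library are available. Lean on these libraries where they do the work, as an engineer would, in place of code of your own. Each camera call takes 0.05 s, during which the arm holds its last target. There are 200 camera calls.

## Working session

There is one attempt and no reset: what is moved stays moved. The work goes in short steps, Python scripts to look and compute and a shell command to move; the robot and the scene stay as the last step left them, time stands still between calls to the robot, and variables do not carry over. Pictures are saved under pics/ and viewed, on a budget of 14 in all, crops included, one or two more only if the job needs it, and the job is handed in when it is done.

```bash
ls; mkdir -p pics
python3 - <<'E'
from plant import r
import cv2,numpy as np
for n in("scene","top"):
    c=r.get_calibration(n);print(n,c["fovy"],c["cx"],c["cy"],np.round(c["T"],4).tolist(), [k for k in c])
    cv2.imwrite(f"pics/{n}0.png",r.get_image(n)[:,:,::-1])
o=r.get_obs();print({k:np.round(v,3).tolist() for k,v in o.items()},r.tcp_to_grasp)
E
```

```text
pics
scene 54.5839700853974 323.14226011199753 196.32094737112337 [[0.626, 0.4544, -0.6337, 1.167], [0.7797, -0.3486, 0.5202, -0.5326], [0.0155, -0.8197, -0.5725, 0.6213], [0.0, 0.0, 0.0, 1.0]] ['fovy', 'cx', 'cy', 'T']
top 51.501761664452275 324.13027945401416 203.98127064501676 [[0.0072, -0.9989, 0.0472, 0.4867], [-0.9999, -0.0067, 0.0103, 0.0089], [-0.0099, -0.0472, -0.9988, 0.921], [0.0, 0.0, 0.0, 1.0]] ['fovy', 'cx', 'cy', 'T']
{'clock': 0.1, 'joints': [-1.366, 0.537, -0.004, 1.539, 0.003, 1.067, -0.071], 'qvel': [-0.001, -0.001, 0.0, -0.003, 0.002, -0.002, -0.001], 'joint_torque': [0.002, -57.208, 0.993, -25.223, -0.056, 0.013, 0.0], 'tool_pos': [0.174, 0.626, 0.238], 'ee_rot': [-0.0, 0.135, 0.991, -0.001], 'contact_force': [0.67, 0.304, 1.206], 'moment': [0.026, 0.037, 0.023], 'finger_gap': 1.0} 0.0187
```

View pics/scene0.png

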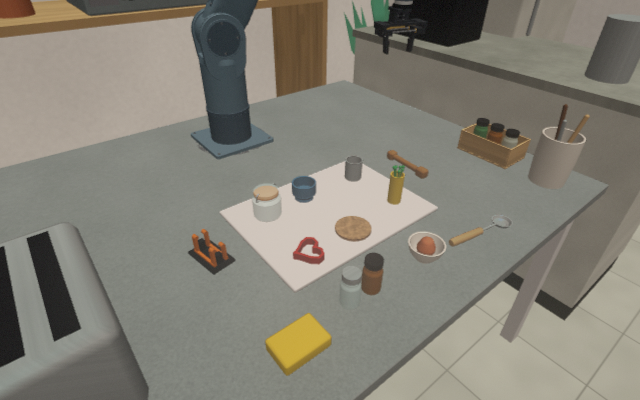

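View pics/top0.png

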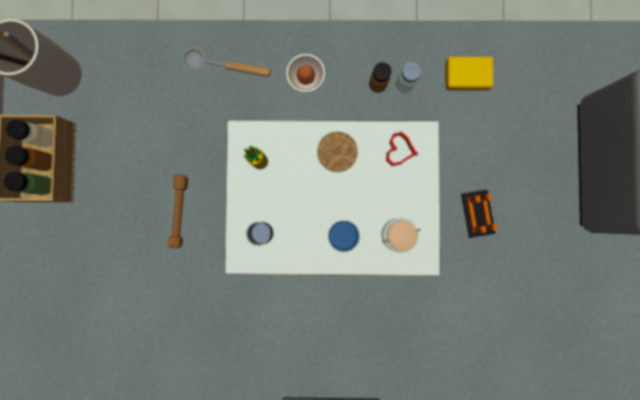

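The pictures show the board with everything on it. In the top view the mortar is near (343,236), steel cup (261,232), picks (257,158), cork (337,151) and jar (401,235). Off the board, the pestle is at (178,211) and the clip at (479,213). Next I measure them by colour masks and rays.

```bash
cat > h.py <<'E'
from plant import r
import cv2,numpy as np
def cast(cam,uv,z):
    c=r.get_calibration(cam);f=200/np.tan(np.radians(c["fovy"]/2));T=np.array(c["T"])
    d=T[:3,:3]@np.array([(uv[0]-c["cx"])/f,(uv[1]-c["cy"])/f,1]);p=T[:3,3]
    return p+d*(z-p[2])/d[2]
def blobs(img,lo,hi,roi,amin=30):
    "HSV mask in roi (u0,v0,u1,v1): list of (area,min-area-rect,contour), biggest first"
    u0,v0,u1,v1=roi;h=cv2.cvtColor(img,cv2.COLOR_RGB2HSV)
    m=np.zeros(h.shape[:2],np.uint8);m[v0:v1,u0:u1]=cv2.inRange(h,np.array(lo),np.array(hi))[v0:v1,u0:u1]
    m=cv2.morphologyEx(m,cv2.MORPH_CLOSE,np.ones((3,3)))
    cs,_=cv2.findContours(m,cv2.RETR_EXTERNAL,cv2.CHAIN_APPROX_NONE)
    return sorted([(cv2.contourArea(c),cv2.minAreaRect(c),c) for c in cs if cv2.contourArea(c)>=amin],key=lambda b:-b[0])
E
python3 - <<'E'
from h import *
im=cv2.imread("pics/top0.png")[:,:,::-1].copy();sc=cv2.imread("pics/scene0.png")[:,:,::-1].copy()
def show(n,cam,img,lo,hi,roi,z):
    for a,rc,c in blobs(img,lo,hi,roi)[:3]:
        x,y,w,h=cv2.boundingRect(c)
        print(n,cam,int(a),np.round(rc[0],1),np.round(rc[1],1),round(rc[2],1),"bb",x,y,w,h,"->",np.round(cast(cam,rc[0],z),4))
show("mortar","top",im,(95,90,30),(125,255,255),(320,210,370,260),.062)
show("steel","top",im,(0,0,0),(179,255,175),(240,212,282,250),.072)
show("yellow","top",im,(15,90,60),(35,255,255),(235,140,275,175),.05)
show("picks","top",im,(15,60,0),(90,255,255),(235,140,275,175),.1)
show("cork","top",im,(5,60,50),(25,255,255),(310,125,365,178),.020)
show("jar","top",im,(5,60,50),(25,255,255),(375,210,430,260),.091)
show("pestle","top",im,(5,80,40),(25,255,255),(155,165,200,260),.014)
show("clipO","top",im,(5,150,100),(20,255,255),(455,180,505,245),.05)
show("clipB","top",im,(0,0,0),(179,255,60),(455,180,505,245),.008)
show("heart","top",im,(170,100,50),(179,255,255),(375,125,430,178),.03)
show("mortar","scene",sc,(95,90,30),(125,255,255),(285,170,325,210),.062)
show("yellow","scene",sc,(18,120,60),(32,255,255),(380,160,412,212),.05)
for a,b in((im,(440,170,520,250)),(im,(225,120,290,255)),(sc,(280,145,420,215)),(im,(150,165,205,260))):pass
t=lambda a,b,k:cv2.resize(a[b[1]:b[3],b[0]:b[2]],k,interpolation=cv2.INTER_CUBIC)
cv2.imwrite("pics/crop1.png",np.vstack([np.hstack([t(im,(445,170,515,250),(260,300)),t(im,(230,135,290,250),(260,300)),t(im,(150,165,205,260),(260,300))]),t(sc,(280,145,440,215),(780,300))])[:,:,::-1])
# board corners
for uv in((228,122),(438,122),(438,273),(226,273)):print(np.round(cast("top",uv,.012),3))
E
```

```text
mortar top 625 [343. 236.] [28. 28.] 90.0 bb 329 222 29 29 -> [ 0.4613 -0.0217  0.062 ]
steel top 514 [259.5 233. ] [24. 27.] 90.0 bb 246 221 28 25 -> [0.4664 0.1494 0.072 ]
yellow top 156 [257.2 160.5] [17.4 17.4] 53.1 bb 246 149 21 19 -> [0.6191 0.1601 0.05  ]
picks top 338 [254.9 157.4] [25.  18.3] 56.3 bb 245 146 23 23 -> [0.6176 0.1562 0.1   ]
cork top 1182 [337.  151.5] [39. 38.] 90.0 bb 318 132 39 40 -> [ 0.6443 -0.0092  0.02  ]
jar top 662 [401.5 235.5] [29. 29.] 90.0 bb 387 221 30 30 -> [ 0.464  -0.1372  0.091 ]
pestle top 622 [177.1 211. ] [13.5 72.7] 4.9 bb 168 175 19 73 -> [0.512 0.341 0.014]
clipO top 158 [485.4 212.5] [37.6 15.7] 79.0 bb 475 194 22 37 -> [ 0.5122 -0.3198  0.05  ]
clipO top 99 [472.1 214.3] [31.6  4.6] 79.7 bb 468 199 9 32 -> [ 0.5082 -0.292   0.05  ]
clipB top 444 [477.5 213.3] [44.2 26. ] 80.1 bb 462 190 33 47 -> [ 0.5115 -0.3185  0.008 ]
yellow scene 311 [395.6 187.7] [13.3 31.1] 7.6 bb 388 172 17 32 -> [0.6211 0.1655 0.05  ]
[0.71  0.233 0.012]
[ 0.713 -0.232  0.012]
[ 0.381 -0.23   0.012]
[0.377 0.231 0.012]
```

View pics/crop1.png

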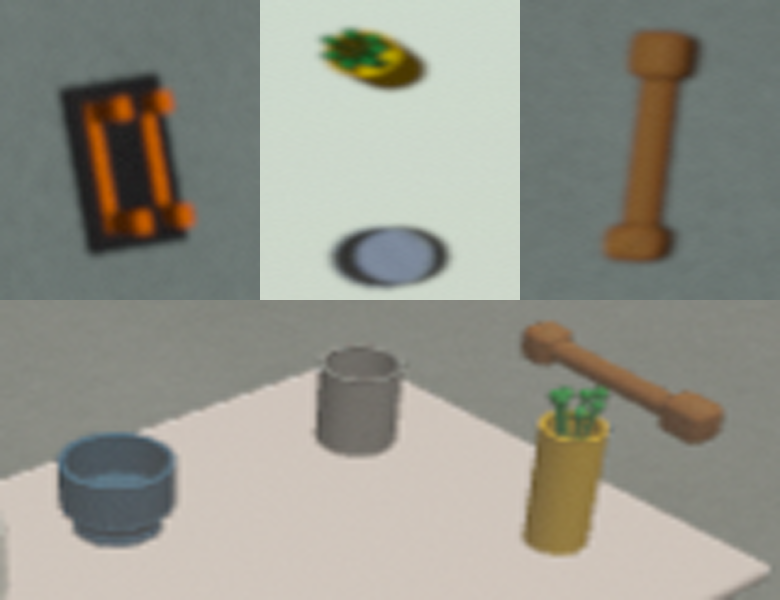

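The crop shows the clip's jaws, the pestle with its head towards +x, and the mortar and both cups upright. Next I turn the tool so tool y = world x and tool x = world y, then go above the mortar.

```bash
python3 -m handwheel '[[0,0,0,0,0,7.1],[0,0,0,0,0,7.1],[0,0,0,0,0,7.1],[0,0,0,0,0,7.1],[0,0,0,0,0,7.1]]' 0
python3 -m handwheel '[[0,0,0,0,0,7.1],[0,0,0,0,0,7.1],[0,0,0,0,0,7.1],[0,0,0,0,0,7.1],[0,0,0,0,0,7.1]]'
python3 -m handwheel '[[0,0,0,0,0,3.5],[0,0.04,0,0,0,0],[0,0.04,0,0,0,0],[0,0.04,0,0,0,0],[0,0,0,0,0,0]]'
```

```text
clock: 0.52
tool_pos: [0.1738, 0.626, 0.2382]
ee_rot: [0.0, 0.433, 0.901, -0.0]
contact_force: [-0.5, 1.4, -0.1]
finger_gap: 0.996
clock: 0.93
tool_pos: [0.1737, 0.626, 0.2382]
ee_rot: [0.0, 0.687, 0.726, -0.0]
contact_force: [0.1, 0.8, 0.6]
finger_gap: 1.003
clock: 1.35
tool_pos: [0.3047, 0.6227, 0.2385]
ee_rot: [0.003, 0.711, 0.703, 0.002]
contact_force: [1.3, -0.8, 0.7]
finger_gap: 1.004
```

```bash
for i in 1; do python3 -m handwheel '[[-0.04,0.01,0,0,0,0],[-0.04,0.01,0,0,0,0],[-0.04,0.01,0,0,0,0],[-0.04,0.01,0,0,0,0],[-0.04,0.01,0,0,0,0]]'
python3 -m handwheel '[[-0.04,0.01,0,0,0,0],[-0.04,0.01,0,0,0,0],[-0.04,0.01,0,0,0,0],[-0.04,0.01,0,0,0,0],[-0.04,0.01,0,0,0,0]]'
python3 -m handwheel '[[-0.04,0.01,0,0,0,0],[-0.04,0.01,0,0,0,0],[-0.04,0.01,0,0,0,0],[-0.04,0.01,0,0,0,0],[-0.04,0.01,0,0,0,0]]'
python3 -m handwheel '[[-0.04,0.01,0,0,0,0],[0,0,0,0,0,0],[0,0,0,0,0,0]]';done
python3 - <<'E'
from h import *
cv2.imwrite("pics/t1.png",np.vstack([r.get_image("top"),r.get_image("scene")])[:,:,::-1]);o=r.get_obs();print(o["tool_pos"],o["ee_rot"])
E
```

```text
clock: 1.77
tool_pos: [0.3436, 0.4241, 0.2383]
ee_rot: [0.0, 0.707, 0.707, -0.0]
contact_force: [0.4, 0.2, 0.4]
finger_gap: 1.0
clock: 2.18
tool_pos: [0.3935, 0.2243, 0.2386]
ee_rot: [-0.0, 0.707, 0.707, -0.0]
contact_force: [1.0, -0.5, -0.5]
finger_gap: 0.999
clock: 2.6
tool_pos: [0.4435, 0.0244, 0.2388]
ee_rot: [-0.0, 0.707, 0.707, 0.0]
contact_force: [0.6, 0.6, -0.0]
finger_gap: 1.001
clock: 2.85
tool_pos: [0.4536, -0.0159, 0.2386]
ee_rot: [0.0, 0.709, 0.705, -0.0]
contact_force: [0.2, 1.1, 0.6]
finger_gap: 0.999
[ 0.45331935 -0.01279504  0.23845538] [-4.22107818e-04  7.06965057e-01  7.07248340e-01 -1.23150290e-04]
```

```bash
python3 -m handwheel '[[-0.008,0.0075,0.03,0,0,0],[0,0,0.04,0,0,0],[0,0,0.04,0,0,0],[0,0,0.035,0,0,0],[0,0,0.025,0,0,0]]'
python3 -m handwheel '[[0,0,0.02,0,0,0],[0,0,0.016,0,0,0],[0,0,0,0,0,0],[0,0,0,0,0,0]]'
python3 -m handwheel '[[0,0,0,0,0,0],[0,0,0,0,0,0],[0,0,0,0,0,0],[0,0,0,0,0,0],[0,0,0,0,0,0]]' 1 15
python3 -m handwheel '[[0,0,0,0,0,0],[0,0,0,0,0,0],[0,0,0,0,0,0],[0,0,0,0,0,0],[0,0,0,0,0,0]]' 1 25
python3 - <<'E'
from h import *
cv2.imwrite("pics/t2.png",np.vstack([r.get_image("top")[100:300,200:460],r.get_image("scene")[100:300,200:460]])[:,:,::-1])
E
```

```text
clock: 3.37
tool_pos: [0.4594, -0.0194, 0.0658]
ee_rot: [-0.001, 0.706, 0.708, -0.001]
contact_force: [-0.6, 0.0, 0.6]
finger_gap: 0.999
clock: 3.7
tool_pos: [0.4605, -0.0202, 0.0324]
ee_rot: [-0.001, 0.706, 0.708, -0.0]
contact_force: [0.1, -0.3, -0.2]
finger_gap: 1.002
clock: 4.12
tool_pos: [0.4619, -0.0214, 0.0336]
ee_rot: [0.0, 0.707, 0.707, 0.001]
contact_force: [-1.5, 0.3, 7.3]
finger_gap: 0.755
clock: 4.53
tool_pos: [0.4618, -0.0214, 0.0336]
ee_rot: [0.0, 0.707, 0.707, 0.001]
contact_force: [-1.9, 0.5, 8.7]
finger_gap: 0.753
```

View pics/t2.png

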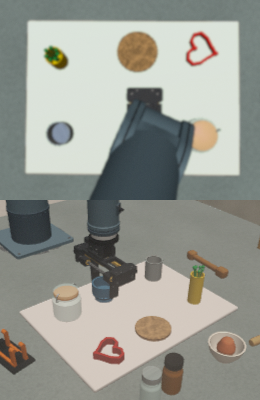

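The mortar is held: gap 66 mm, the jar is untouched. I lift it and carry it to above the cork.

```bash
python3 -m handwheel '[[0,0,-0.02,0,0,0],[0,0,-0.03,0,0,0],[0.003,0.03,-0.01,0,0,0],[0.003,0.04,0,0,0,0],[0.003,0.04,0,0,0,0]]'
python3 -m handwheel '[[0.003,0.04,0,0,0,0],[0,0.0325,0,0,0,0],[0,0,0.02,0,0,0],[0,0,0,0,0,0],[0,0,0,0,0,0]]'
python3 - <<'E'
from h import *
t,s=r.get_image("top"),r.get_image("scene")
cv2.imwrite("pics/t3.png",cv2.resize(np.vstack([t[100:220,260:440],s[140:260,280:460]]),None,fx=2.4,fy=2.4,interpolation=cv2.INTER_CUBIC)[:,:,::-1])
print(r.get_obs()["tool_pos"],r.get_obs()["finger_gap"])
E
```

```text
clock: 5.05
tool_pos: [0.5726, -0.0122, 0.0942]
ee_rot: [0.0, 0.707, 0.707, 0.001]
contact_force: [0.4, 0.9, -1.6]
finger_gap: 0.755
clock: 5.47
tool_pos: [0.642, -0.0098, 0.0715]
ee_rot: [-0.001, 0.707, 0.707, -0.001]
contact_force: [-0.5, -0.3, -2.0]
finger_gap: 0.748
[ 0.64279669 -0.01006572  0.07306961] 0.7516680050548058
```

View pics/t3.png

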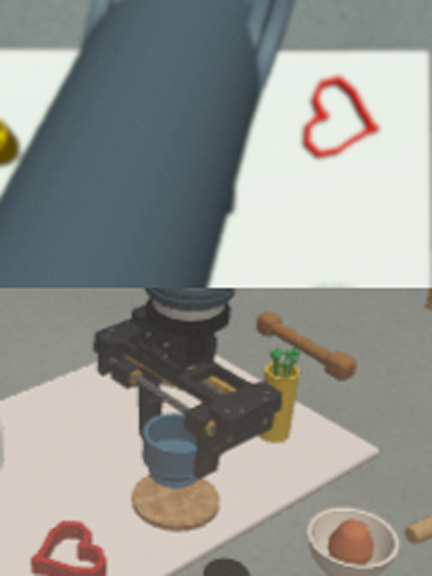

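The mortar hangs upright in the fingers over the cork. I lower it the remaining 32 mm.

```bash
python3 -m handwheel '[[0.001,0.0015,0.015,0,0,0],[0,0,0.01,0,0,0],[0,0,0.005,0,0,0],[0,0,0.002,0,0,0],[0,0,0,0,0,0]]'
python3 -m handwheel '[[0,0,0,0,0,0],[0,0,0,0,0,0],[0,0,0,0,0,0],[0,0,0,0,0,0]]' 0
python3 -m handwheel '[[0,0,-0.001,0,0,7.1],[0,0,-0.001,0,0,7.1],[0,0,0,0,0,7.1],[0,0,0,0,0,7.1],[0,0,0,0,0,7.1]]'
python3 -m handwheel '[[0,0,0,0,0,7.1],[0,0,0,0,0,7.1],[0,0,0,0,0,7.1],[0,0,0,0,0,7.1],[0,0,0,0,0,7.1]]'
python3 -m handwheel '[[0,0,0,0,0,7],[0,0,0,0,0,7],[0,0,0,0,0,5],[0,0,0,0,0,0],[0,0,0,0,0,0]]'
python3 -m handwheel '[[0,0,0,0,0,0],[0,0,0,0,0,0],[0,0,0,0,0,0],[0,0,0,0,0,0],[0,0,0,0,0,0]]' 1 10
python3 -m handwheel '[[0,0,0,0,0,0],[0,0,0,0,0,0],[0,0,0,0,0,0],[0,0,0,0,0,0]]' 0
python3 -c "
from plant import r
o=r.get_obs();print(o['tool_pos'],o['ee_rot'],o['joints'])"
```

```text
clock: 5.98
tool_pos: [0.644, -0.0083, 0.0412]
ee_rot: [-0.002, 0.707, 0.707, -0.001]
contact_force: [-6.6, 0.8, 11.6]
finger_gap: 0.749
clock: 6.32
tool_pos: [0.6452, -0.0089, 0.0405]
ee_rot: [0.0, 0.707, 0.707, -0.0]
contact_force: [-0.2, 0.1, 0.2]
finger_gap: 0.997
clock: 6.73
tool_pos: [0.6453, -0.0088, 0.0426]
ee_rot: [0.0, 0.89, 0.455, 0.0]
contact_force: [0.7, -0.6, 0.0]
finger_gap: 1.001
clock: 7.15
tool_pos: [0.6453, -0.0087, 0.0426]
ee_rot: [0.0, 0.987, 0.162, 0.0]
contact_force: [0.4, -0.2, 1.0]
finger_gap: 1.004
clock: 7.57
tool_pos: [0.6451, -0.0088, 0.0425]
ee_rot: [0.0, 1.0, 0.001, -0.0]
contact_force: [0.1, -0.3, -0.3]
finger_gap: 0.999
clock: 7.98
tool_pos: [0.6453, -0.009, 0.0429]
ee_rot: [-0.0, 1.0, 0.0, 0.0]
contact_force: [-0.5, -0.2, 0.1]
finger_gap: 0.741
clock: 8.32
tool_pos: [0.6452, -0.0087, 0.0427]
ee_rot: [-0.0, 1.0, -0.0, -0.0]
contact_force: [-0.3, 0.1, 0.1]
finger_gap: 0.997
[ 0.64521367 -0.00871791  0.04271155] [-2.54012822e-05  9.99999999e-01 -3.82070758e-05 -1.04723380e-05] [-0.56825177  0.94907865  0.79403126  1.6897201  -0.84864741  0.88298096
 -0.97968174]
```

```bash
python3 -m handwheel '[[0,0,-0.02,0,0,0],[0,0,-0.035,0,0,0],[0,0,-0.04,0,0,0],[-0.0295,-0.027,0,0,0,0],[-0.0295,-0.027,0,0,0,0]]'
python3 -m handwheel '[[-0.0295,-0.027,0,0,0,0],[-0.0295,-0.027,0,0,0,0],[-0.0295,-0.027,0,0,0,0],[-0.0295,-0.027,0,0,0,0],[0,0,0,0,0,0]]'
python3 - <<'E'
from h import *
t,s=r.get_image("top"),r.get_image("scene")
cv2.imwrite("pics/t4.png",cv2.resize(np.vstack([t[100:260,220:440],s[130:250,260:480][:,:]]),None,fx=2.1,fy=2.1,interpolation=cv2.INTER_CUBIC)[:,:,::-1])
print(r.get_obs()["tool_pos"])
for n,lo,hi,z in(("mortar",(95,90,30),(125,255,255),.070),("cork",(5,60,50),(25,255,255),.02)):
    for a,rc,c in blobs(t,lo,hi,(310,120,370,185))[:2]:print(n,a,rc,cast("top",rc[0],z))
E
```

```text
clock: 8.73
tool_pos: [0.5882, 0.0435, 0.1405]
ee_rot: [0.0, 1.0, -0.002, 0.003]
contact_force: [-1.1, 0.8, 0.2]
finger_gap: 0.999
clock: 9.15
tool_pos: [0.4619, 0.16, 0.1364]
ee_rot: [-0.002, 1.0, 0.005, -0.004]
contact_force: [0.1, 0.2, -1.1]
finger_gap: 1.0
[0.4673183  0.15498125 0.13771914]
mortar 670.0 ((337.0, 148.0), (30.0, 28.0), 90.0) [ 0.64287566 -0.00814011  0.07      ]
cork 307.5 ((336.8787841796875, 154.27328491210938), (38.34408187866211, 33.569580078125), 2.12109637260437) [ 0.63822835 -0.00895512  0.02      ]
```

View pics/t4.png

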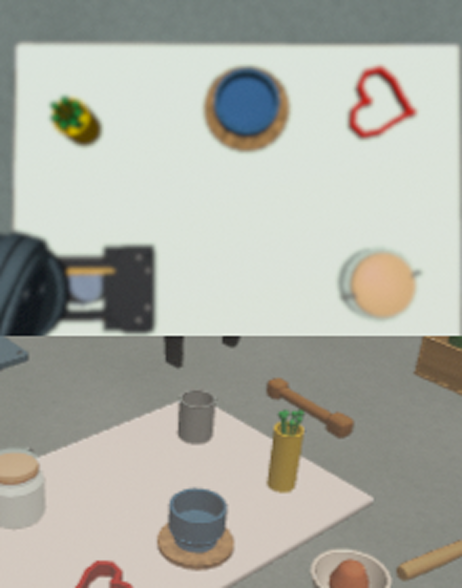

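The mortar sits centred on the cork in both views (337,148), and the cup stands below the gripper. I go down and centre the steel cup with two squeezes at right angles, so the second hold is the grasp.

```bash
python3 -m handwheel '[[-0.002,0.001,0.03,0,0,0],[0,0,0.03,0,0,0],[0,0,0.02,0,0,0],[0,0,0.012,0,0,0],[0,0,0,0,0,0]]'
python3 -m handwheel '[[0,0,0,0,0,0],[0,0,0,0,0,0],[0,0,0,0,0,0],[0,0,0,0,0,0],[0,0,0,0,0,0]]' 1 8
python3 -m handwheel '[[0,0,0,0,0,0],[0,0,0,0,0,0],[0,0,0,0,0,0],[0,0,0,0,0,0],[0,0,0,0,0,0]]' 
python3 -m handwheel '[[0,0,0,0,0,0],[0,0,0,0,0,0],[0,0,0,0,0,0],[0,0,0,0,0,0],[0,0,0,0,0,0]]' 0
python3 -m handwheel '[[0,0,0,0,0,-7.1],[0,0,0,0,0,-7.1],[0,0,0,0,0,-7.1],[0,0,0,0,0,-7.1],[0,0,0,0,0,-7.1]]'
python3 -m handwheel '[[0,0,0,0,0,-7.1],[0,0,0,0,0,-7.1],[0,0,0,0,0,-7.1],[0,0,0,0,0,-7.1],[0,0,0,0,0,-7.1]]'
python3 -m handwheel '[[0,0,0,0,0,-7],[0,0,0,0,0,-7],[0,0,0,0,0,-5],[0,0,0,0,0,0],[0,0,0,0,0,0]]'
python3 -m handwheel '[[0,0,0,0,0,0],[0,0,0,0,0,0],[0,0,0,0,0,0],[0,0,0,0,0,0],[0,0,0,0,0,0]]' 1 8
python3 -m handwheel '[[0,0,0,0,0,0],[0,0,0,0,0,0],[0,0,0,0,0,0],[0,0,0,0,0,0],[0,0,0,0,0,0]]' 1 20
```

```text
clock: 9.67
tool_pos: [0.4663, 0.15, 0.044]
ee_rot: [0.001, 1.0, -0.002, -0.001]
contact_force: [0.5, -0.1, 0.4]
finger_gap: 0.997
clock: 10.08
tool_pos: [0.4667, 0.1525, 0.0464]
ee_rot: [-0.0, 1.0, -0.0, 0.001]
contact_force: [0.9, -0.8, -0.1]
finger_gap: 0.65
clock: 10.5
tool_pos: [0.4665, 0.1525, 0.0461]
ee_rot: [-0.0, 1.0, -0.0, 0.0]
contact_force: [-1.6, 0.5, 5.6]
finger_gap: 0.553
clock: 10.92
tool_pos: [0.4662, 0.1522, 0.0456]
ee_rot: [0.0, 1.0, -0.0, -0.0]
contact_force: [0.6, -0.2, -0.1]
finger_gap: 0.913
clock: 11.33
tool_pos: [0.4663, 0.1522, 0.0457]
ee_rot: [0.0, 0.951, 0.308, 0.0]
contact_force: [0.3, 0.0, 1.0]
finger_gap: 0.999
clock: 11.75
tool_pos: [0.4663, 0.1522, 0.0457]
ee_rot: [0.0, 0.812, 0.583, 0.0]
contact_force: [-0.7, -0.4, -1.4]
finger_gap: 0.999
clock: 12.17
tool_pos: [0.4663, 0.1521, 0.0457]
ee_rot: [-0.0, 0.708, 0.706, 0.0]
contact_force: [0.1, 0.8, -1.3]
finger_gap: 1.002
clock: 12.58
tool_pos: [0.4662, 0.1523, 0.0457]
ee_rot: [0.0, 0.707, 0.707, -0.0]
contact_force: [-0.1, 1.3, -0.6]
finger_gap: 0.643
clock: 13.0
tool_pos: [0.4662, 0.1522, 0.0457]
ee_rot: [-0.0, 0.707, 0.707, -0.0]
contact_force: [-0.5, -0.4, -1.1]
finger_gap: 0.571
```

```bash
python3 -m handwheel '[[0,0,-0.012,0,0,0],[0,0,-0.03,0,0,0],[0,0,-0.04,0,0,0],[-0.0268,0.0298,0,0,0,0],[-0.0268,0.0298,0,0,0,0]]'
python3 -m handwheel '[[-0.0268,0.0298,0,0,0,0],[-0.0268,0.0298,0,0,0,0],[-0.0268,0.0298,0,0,0,0],[-0.0268,0.0298,0,0,0,0],[0,0,0,0,0,0]]'
python3 -m handwheel '[[0,0,0,0,0,0],[0,0,0,0,0,0],[0,0,0,0,0,0]]'
python3 - <<'E'
from h import *
t,s=r.get_image("top"),r.get_image("scene")
cv2.imwrite("pics/t5.png",cv2.resize(s[120:250,260:460],None,fx=2.5,fy=2.5,interpolation=cv2.INTER_CUBIC)[:,:,::-1])
for i in range(2):
    r.get_image("top");print(r.get_obs()["tool_pos"],r.get_obs()["finger_gap"],r.get_obs()["joints"])
E
```

```text
clock: 13.42
tool_pos: [0.527, 0.1024, 0.131]
ee_rot: [0.0, 0.704, 0.71, 0.003]
contact_force: [0.7, -0.8, -1.1]
finger_gap: 0.569
clock: 13.83
tool_pos: [0.6497, -0.0173, 0.1296]
ee_rot: [0.004, 0.71, 0.704, -0.0]
contact_force: [-0.1, -1.0, 0.2]
finger_gap: 0.568
clock: 14.08
tool_pos: [0.6442, -0.0071, 0.1278]
ee_rot: [-0.001, 0.707, 0.708, -0.0]
contact_force: [-0.4, -0.3, -0.8]
finger_gap: 0.568
[ 0.64444068 -0.00715631  0.12788377] 0.5710576204588083 [-0.40389839  0.70988201  0.51224754  1.65686106 -0.42514911  0.88835583
  0.2790411 ]
[ 0.64457223 -0.00741092  0.12790489] 0.5663882687087549 [-0.40364042  0.70999158  0.51241117  1.65666858 -0.42518275  0.88827604
  0.27912824]
```

View pics/t5.png

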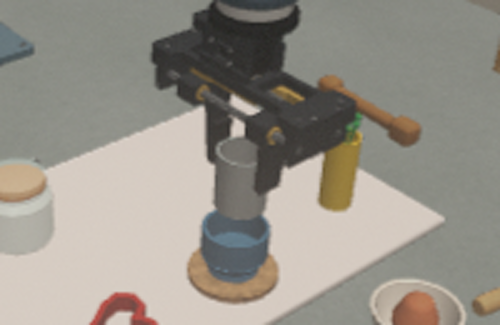

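The steel cup hangs upright, straight above the mortar. I lower it.

```bash
python3 -m handwheel '[[0,0,0,0,0,0],[0,0,0,0,0,0],[0,0,0,0,0,0],[0,0,0.01,0,0,0],[0,0,0.01,0,0,0]]'
python3 -m handwheel '[[0,0,0.01,0,0,0],[0,0,0.01,0,0,0],[0,0,0.008,0,0,0],[0,0,0.004,0,0,0],[0,0,0,0,0,0]]'
python3 -m handwheel '[[0,0,0.001,0,0,0],[0,0,0.0005,0,0,0],[0,0,0,0,0,0],[0,0,0,0,0,0]]'
```

```text
clock: 14.7
tool_pos: [0.6454, -0.0086, 0.1074]
ee_rot: [0.0, 0.707, 0.707, 0.0]
contact_force: [-0.1, -0.6, -1.2]
finger_gap: 0.564
clock: 15.12
tool_pos: [0.6444, -0.0087, 0.0746]
ee_rot: [-0.001, 0.707, 0.707, -0.001]
contact_force: [0.3, -0.5, -1.5]
finger_gap: 0.567
clock: 15.45
tool_pos: [0.6452, -0.0086, 0.0745]
ee_rot: [0.0, 0.707, 0.707, 0.0]
contact_force: [-0.7, 0.3, -0.8]
finger_gap: 0.568
```

```bash
python3 -m handwheel '[[0,0,0.0005,0,0,0],[0,0,0,0,0,0],[0,0,0,0,0,0],[0,0,0,0,0,0]]' 
python3 -m handwheel '[[0,0,0,0,0,0],[0,0,0,0,0,0],[0,0,0,0,0,0],[0,0,0,0,0,0],[0,0,-0.01,0,0,0]]' 0
python3 -m handwheel '[[0,0,-0.02,0,0,0],[0,0,-0.03,0,0,0],[0,0,-0.03,0,0,0],[0,0,0,0,0,0],[0,0,0,0,0,0]]'
python3 - <<'E'
from h import *
t,s=r.get_image("top"),r.get_image("scene")
cv2.imwrite("pics/t6.png",cv2.resize(s[120:250,260:460],None,fx=2.5,fy=2.5,interpolation=cv2.INTER_CUBIC)[:,:,::-1])
print(cast("scene",(395.6,187.7),.0545),cast("top",(259.5,160.5),.012))
a,rc,c=blobs(s,(18,120,60),(32,255,255),(380,150,412,212))[0];print(a,rc,cv2.boundingRect(c),cast("scene",rc[0],.0545))
a,rc,c=blobs(t,(15,60,0),(90,255,255),(235,140,275,175))[0];print(a,rc,cv2.boundingRect(c))
E
```

```text
clock: 15.78
tool_pos: [0.6451, -0.0086, 0.0738]
ee_rot: [0.0, 0.707, 0.707, 0.0]
contact_force: [0.1, -0.3, -1.0]
finger_gap: 0.565
clock: 16.2
tool_pos: [0.6437, -0.0084, 0.0824]
ee_rot: [-0.001, 0.707, 0.707, -0.001]
contact_force: [-1.2, 0.6, -0.6]
finger_gap: 0.92
clock: 16.62
tool_pos: [0.6465, -0.0088, 0.1663]
ee_rot: [0.001, 0.707, 0.707, 0.002]
contact_force: [-0.8, 0.3, -0.9]
finger_gap: 1.0
[0.62542198 0.15990356 0.0545    ] [0.62478467 0.16170195 0.012     ]
317.5 ((395.6092224121094, 187.68121337890625), (13.282453536987305, 31.058469772338867), 7.594643592834473) (388, 172, 17, 32) [0.62537526 0.15999036 0.0545    ]
252.5 ((252.30001831054688, 154.89999389648438), (18.335756301879883, 18.335756301879883), 26.56505012512207) (245, 146, 19, 21)
```

View pics/t6.png

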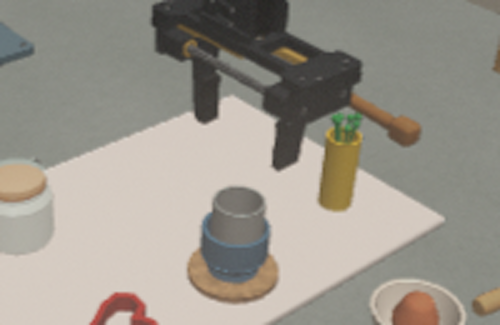

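The steel cup is seated in the mortar, with an even rim at (240,200) in the crop. Both views put the pick cup at about (0.625, 0.160).

```bash
python3 -m handwheel '[[0.0337,-0.004,0,0,0,0],[0.0337,-0.004,0,0,0,0],[0.0337,-0.004,0,0,0,0],[0.0337,-0.004,0,0,0,0],[0.0337,-0.004,0,0,0,0]]'
python3 -m handwheel '[[0,0,0,0,0,0],[0,0,0,0,0,0],[0,0,0,0,0,0],[0,0,0,0,0,0],[0,0,0,0,0,0]]'
python3 - <<'E'
from h import *
s=r.get_image("scene")
cv2.imwrite("pics/t7.png",cv2.resize(s[110:230,310:460],None,fx=3,fy=3,interpolation=cv2.INTER_CUBIC)[:,:,::-1])
print(r.get_obs()["tool_pos"])
E
```

```text
clock: 17.13
tool_pos: [0.6237, 0.1613, 0.1623]
ee_rot: [-0.001, 0.707, 0.707, -0.001]
contact_force: [0.5, -0.6, 0.4]
finger_gap: 0.998
clock: 17.55
tool_pos: [0.6252, 0.1578, 0.1635]
ee_rot: [0.0, 0.708, 0.706, -0.0]
contact_force: [-0.0, -0.7, 0.4]
finger_gap: 0.995
[0.62522308 0.15815169 0.16360438]
```

View pics/t7.png

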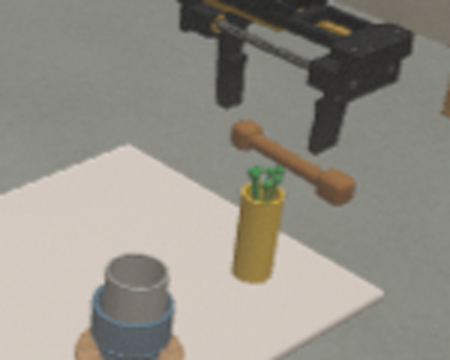

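The fingers straddle the cup along world x, as wanted. I go down, squeeze gently, open, turn a quarter and squeeze again to hold.

```bash
python3 -m handwheel '[[0,0,0.02,0,0,0],[0,0,0.025,0,0,0],[0,0,0.02,0,0,0],[0,0,0.015,0,0,0],[0,0,0.01,0,0,0]]'
python3 -m handwheel '[[0,0,0,0,0,0],[0,0,0,0,0,0],[0,0,0,0,0,0],[0,0,0,0,0,0]]'
python3 -m handwheel '[[0,0,0,0,0,0],[0,0,0,0,0,0],[0,0,0,0,0,0],[0,0,0,0,0,0],[0,0,0,0,0,0]]' 1 4
python3 -m handwheel '[[0,0,0,0,0,0],[0,0,0,0,0,0],[0,0,0,0,0,0],[0,0,0,0,0,0],[0,0,0,0,0,0]]'
python3 -m handwheel '[[0,0,0,0,0,0],[0,0,0,0,0,0],[0,0,0,0,0,0],[0,0,0,0,0,0],[0,0,0,0,0,0]]'
python3 - <<'E'
from h import *
s=r.get_image("scene")
cv2.imwrite("pics/t8.png",cv2.resize(s[110:230,310:460],None,fx=3,fy=3,interpolation=cv2.INTER_CUBIC)[:,:,::-1])
print(r.get_obs()["tool_pos"])
E
```

```text
clock: 18.02
tool_pos: [0.6244, 0.159, 0.072]
ee_rot: [-0.0, 0.708, 0.707, -0.001]
contact_force: [-1.3, -0.1, 0.1]
finger_gap: 0.999
clock: 18.35
tool_pos: [0.626, 0.16, 0.075]
ee_rot: [0.001, 0.707, 0.707, 0.001]
contact_force: [0.2, -1.0, 0.1]
finger_gap: 1.0
clock: 18.77
tool_pos: [0.6251, 0.16, 0.0738]
ee_rot: [0.0, 0.707, 0.707, 0.0]
contact_force: [0.1, 0.0, -0.3]
finger_gap: 0.647
clock: 19.18
tool_pos: [0.625, 0.1599, 0.0737]
ee_rot: [-0.0, 0.707, 0.707, -0.0]
contact_force: [0.1, 0.6, -0.5]
finger_gap: 0.429
clock: 19.6
tool_pos: [0.625, 0.1599, 0.0737]
ee_rot: [0.0, 0.707, 0.707, -0.0]
contact_force: [-0.6, 0.2, -0.3]
finger_gap: 0.425
[0.62503211 0.15987895 0.07370538]
```

View pics/t8.png

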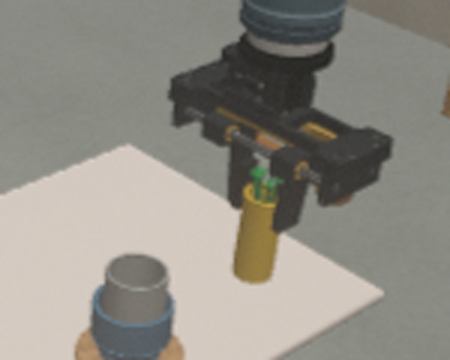

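The cup stands straight between the pads (gap 37 mm). I open, turn a quarter and squeeze again.

```bash
python3 -m handwheel '[[0,0,0,0,0,0],[0,0,0,0,0,0],[0,0,0,0,0,0],[0,0,0,0,0,0],[0,0,0,0,0,0]]' 0
python3 -m handwheel '[[0,0,0,0,0,0],[0,0,0,0,0,7.1],[0,0,0,0,0,7.1],[0,0,0,0,0,7.1],[0,0,0,0,0,7.1]]'
python3 -m handwheel '[[0,0,0,0,0,7.1],[0,0,0,0,0,7.1],[0,0,0,0,0,7.1],[0,0,0,0,0,7.1],[0,0,0,0,0,7.1]]'
python3 -m handwheel '[[0,0,0,0,0,7.1],[0,0,0,0,0,7],[0,0,0,0,0,7],[0,0,0,0,0,5],[0,0,0,0,0,0]]'
python3 -m handwheel '[[0,0,0,0,0,0],[0,0,0,0,0,0],[0,0,0,0,0,0],[0,0,0,0,0,0],[0,0,0,0,0,0]]' 1 4
python3 -m handwheel '[[0,0,0,0,0,0],[0,0,0,0,0,0],[0,0,0,0,0,0],[0,0,0,0,0,0],[0,0,0,0,0,0]]'
python3 -m handwheel '[[0,0,0,0,0,0],[0,0,0,0,0,0],[0,0,0,0,0,0],[0,0,0,0,0,0],[0,0,0,0,0,0]]' 1 20
python3 -c "
from plant import r
o=r.get_obs();print(o['tool_pos'],o['ee_rot'],o['joints'],o['finger_gap'])"
```

```text
clock: 20.07
tool_pos: [0.6251, 0.1599, 0.0738]
ee_rot: [0.0, 0.707, 0.707, 0.0]
contact_force: [0.7, 0.2, -1.7]
finger_gap: 0.783
clock: 20.48
tool_pos: [0.6251, 0.16, 0.0738]
ee_rot: [-0.0, 0.861, 0.509, 0.0]
contact_force: [-0.4, 0.1, -0.4]
finger_gap: 0.999
clock: 20.9
tool_pos: [0.6251, 0.1601, 0.0738]
ee_rot: [-0.0, 0.975, 0.223, 0.0]
contact_force: [-0.2, -0.4, -0.3]
finger_gap: 1.001
clock: 21.32
tool_pos: [0.6249, 0.1602, 0.0735]
ee_rot: [0.0, 1.0, -0.001, -0.0]
contact_force: [0.3, -0.3, -0.7]
finger_gap: 0.996
clock: 21.73
tool_pos: [0.6251, 0.1599, 0.0738]
ee_rot: [-0.0, 1.0, 0.0, 0.0]
contact_force: [-0.7, 0.6, -0.2]
finger_gap: 0.647
clock: 22.15
tool_pos: [0.6251, 0.16, 0.0737]
ee_rot: [-0.0, 1.0, -0.0, 0.0]
contact_force: [-0.2, 0.3, 0.3]
finger_gap: 0.43
clock: 22.57
tool_pos: [0.6251, 0.1599, 0.0738]
ee_rot: [0.0, 1.0, -0.0, 0.0]
contact_force: [1.2, 0.5, 0.0]
finger_gap: 0.423
[0.62508253 0.15989852 0.07375496] [ 1.07439080e-05  9.99999995e-01 -9.85087363e-05  2.82334595e-05] [-0.85801439  0.91644916  0.841208    1.68622795 -0.8274752   0.93289521
 -1.25653873] 0.4233621365326998
```

```bash
python3 -m handwheel '[[0,0,-0.01,0,0,0],[0,0,-0.02,0,0,0],[0,0,-0.025,0,0,0],[0,0,-0.025,0,0,0],[0,0,-0.018,0,0,0]]'
python3 -m handwheel '[[0.004,0.0237,0,0,0,0],[0.004,0.0337,0,0,0,0],[0.004,0.0337,0,0,0,0],[0.004,0.0337,0,0,0,0],[0.004,0.0237,0,0,0,0]]'
python3 -m handwheel '[[0,0.01,0,0,0,0],[0,0.01,0,0,0,0],[0,0,0,0,0,0],[0,0,0,0,0,0],[0,0,0,0,0,0]]'
python3 -m handwheel '[[0,0,0,0,0,0],[0,0,0,0,0,0],[0,0,0,0,0,0]]'
python3 - <<'E'
from h import *
s=r.get_image("scene")
cv2.imwrite("pics/t9.png",cv2.resize(s[110:250,280:430],None,fx=3,fy=3,interpolation=cv2.INTER_CUBIC)[:,:,::-1])
print(r.get_obs()["tool_pos"])
E
```

```text
clock: 22.98
tool_pos: [0.6257, 0.1595, 0.1745]
ee_rot: [-0.0, 1.0, -0.0, 0.001]
contact_force: [-0.1, -0.5, -0.0]
finger_gap: 0.418
clock: 23.4
tool_pos: [0.6447, 0.0073, 0.1729]
ee_rot: [0.001, 1.0, -0.002, 0.0]
contact_force: [0.9, 0.1, -0.5]
finger_gap: 0.422
clock: 23.82
tool_pos: [0.6451, -0.0062, 0.1715]
ee_rot: [-0.001, 1.0, 0.001, -0.0]
contact_force: [0.3, 0.3, -0.7]
finger_gap: 0.415
clock: 24.07
tool_pos: [0.645, -0.0076, 0.1716]
ee_rot: [-0.0, 1.0, 0.001, -0.0]
contact_force: [-0.5, -0.3, -0.8]
finger_gap: 0.42
[ 0.64501513 -0.00787248  0.17167029]
```

View pics/t9.png

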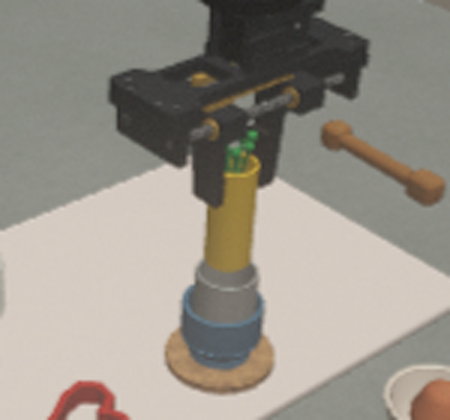

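The pick cup is upright above the steel cup and on its axis. I lower it slowly.

```bash
python3 -m handwheel '[[0,0,0.01,0,0,0],[0,0,0.01,0,0,0],[0,0,0.01,0,0,0],[0,0,0.01,0,0,0],[0,0,0.01,0,0,0]]'
python3 -m handwheel '[[0,0,0.008,0,0,0],[0,0,0.005,0,0,0],[0,0,0.002,0,0,0],[0,0,0,0,0,0],[0,0,0,0,0,0]]'
python3 -m handwheel '[[0,0,0.001,0,0,0],[0,0,0.0005,0,0,0],[0,0,0,0,0,0],[0,0,0,0,0,0],[0,0,0,0,0,0]]'
```

```text
clock: 24.53
tool_pos: [0.6446, -0.0086, 0.1201]
ee_rot: [0.0, 1.0, -0.0, -0.001]
contact_force: [0.1, 1.0, -1.0]
finger_gap: 0.422
clock: 24.95
tool_pos: [0.6453, -0.0087, 0.107]
ee_rot: [0.0, 1.0, -0.0, 0.0]
contact_force: [-0.2, 0.0, -1.1]
finger_gap: 0.418
clock: 25.37
tool_pos: [0.6451, -0.0086, 0.1054]
ee_rot: [-0.0, 1.0, -0.0, 0.0]
contact_force: [-0.1, -0.1, -1.0]
finger_gap: 0.422
```

```bash
python3 -m handwheel '[[0,0,0.0005,0,0,0],[0,0,0,0,0,0],[0,0,0,0,0,0]]'
python3 -m handwheel '[[0,0,0,0,0,0],[0,0,0,0,0,0],[0,0,0,0,0,0],[0,0,0,0,0,0],[0,0,0,0,0,0]]' 0
python3 -m handwheel '[[0,0,-0.01,0,0,0],[0,0,-0.025,0,0,0],[0,0,-0.035,0,0,0],[-0.022,-0.033,0,0,0,0],[-0.022,-0.033,0,0,0,0]]'
python3 -m handwheel '[[-0.022,-0.033,0,0,0,0],[-0.022,-0.033,0,0,0,0],[-0.022,-0.033,0,0,0,0],[0,-0.03,0,0,0,0],[0,0,0,0,0,0]]'
python3 - <<'E'
from h import *
t,s=r.get_image("top"),r.get_image("scene")
cv2.imwrite("pics/t10.png",cv2.resize(np.hstack([t[100:260,230:450],s[110:270,240:460]]),None,fx=1.8,fy=1.8,interpolation=cv2.INTER_CUBIC)[:,:,::-1])
cv2.imwrite("pics/top10.png",t[:,:,::-1]);cv2.imwrite("pics/scene10.png",s[:,:,::-1])
t0=cv2.imread("pics/top0.png")[:,:,::-1].copy();s0=cv2.imread("pics/scene0.png")[:,:,::-1].copy()
print(r.get_obs()["tool_pos"])
# handle: rows 192..232 of pestle mask in first top picture
c=blobs(t0,(5,80,40),(25,255,255),(155,165,200,260))[0][2]
m=np.zeros((400,640),np.uint8);cv2.drawContours(m,[c],-1,255,-1)
w=[(v,np.flatnonzero(m[v])) for v in range(172,250)]
print([(v,len(x)) for v,x in w if len(x)])
P=np.array([cast("top",(x.mean(),v),.014) for v,x in w if 195<=v<=228]);k=np.polyfit(P[:,0],P[:,1],1);print("handle yaw",np.degrees(np.arctan(k[0])),"y at x=.508",np.polyval(k,.508))
# ends
# clip base and jaws
c=blobs(t0,(0,0,0),(179,255,60),(455,180,505,245))[0][2]
ob=blobs(t0,(5,150,100),(20,255,255),(455,180,505,245))
q=cv2.boxPoints(cv2.minAreaRect(np.vstack([c]+[b[2] for b in ob])));print("base corners",[np.round(cast("top",p,.008)[:2],4).tolist() for p in q])
for cam,img,roi in(("top",t0,(455,180,505,245)),("scene",s0,(185,225,240,275))):
  for a,rc,c in blobs(img,(5,130,60),(20,255,255),roi,8):print(cam,a,np.round(cv2.boxPoints(rc),1).tolist())
E
```

```text
clock: 25.62
tool_pos: [0.6451, -0.0086, 0.1048]
ee_rot: [0.0, 1.0, -0.0, 0.0]
contact_force: [-0.0, -0.2, -0.6]
finger_gap: 0.418
clock: 26.03
tool_pos: [0.645, -0.0086, 0.1047]
ee_rot: [0.0, 1.0, -0.0, 0.0]
contact_force: [1.1, 0.1, -0.1]
finger_gap: 0.774
clock: 26.45
tool_pos: [0.6027, 0.0551, 0.178]
ee_rot: [0.0, 1.0, -0.003, 0.003]
contact_force: [1.0, 0.4, -0.5]
finger_gap: 1.001
clock: 26.87
tool_pos: [0.5336, 0.1945, 0.1748]
ee_rot: [-0.002, 1.0, 0.005, -0.001]
contact_force: [0.4, 0.2, -0.5]
finger_gap: 1.0
[0.53508308 0.18783373 0.17531203]
[(175, 9), (176, 11), (177, 12), (178, 13), (179, 13), (180, 14), (181, 14), (182, 14), (183, 14), (184, 14), (185, 14), (186, 14), (187, 13), (188, 12), (189, 10), (190, 8), (191, 8), (192, 7), (193, 7), (194, 8), (195, 8), (196, 8), (197, 8), (198, 8), (199, 8), (200, 8), (201, 8), (202, 8), (203, 7), (204, 7), (205, 8), (206, 8), (207, 8), (208, 8), (209, 8), (210, 8), (211, 8), (212, 8), (213, 8), (214, 8), (215, 7), (216, 8), (217, 8), (218, 8), (219, 8), (220, 8), (221, 8), (222, 8), (223, 8), (224, 8), (225, 8), (226, 7), (227, 8), (228, 8), (229, 8), (230, 8), (231, 8), (232, 8), (233, 8), (234, 8), (235, 9), (236, 10), (237, 12), (238, 14), (239, 14), (240, 14), (241, 14), (242, 14), (243, 14), (244, 13), (245, 13), (246, 11), (247, 6)]
handle yaw -3.705811255952711 y at x=.508 0.3407029814778771
base corners [[0.5539, -0.2824], [0.5657, -0.3446], [0.4704, -0.3608], [0.4587, -0.2989]]
top 740.5 [[465.70001220703125, 196.60000610351562], [490.3999938964844, 192.3000030517578], [497.0, 230.8000030517578], [472.29998779296875, 235.0]]
scene 374.5 [[185.1999969482422, 243.8000030517578], [200.0, 225.1999969482422], [232.5, 251.1999969482422], [217.60000610351562, 269.70001220703125]]
```

View pics/t10.png

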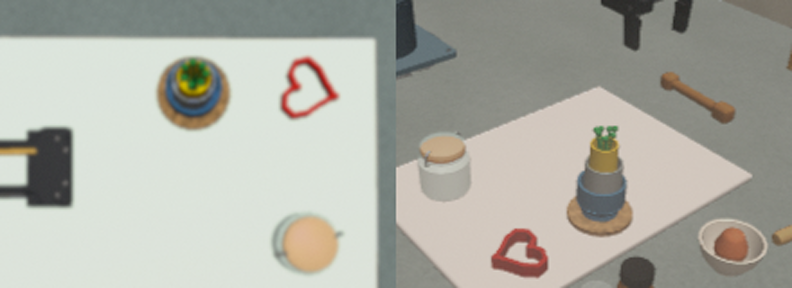

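The stack is seated: in the top view the pick cup, steel cup and mortar are concentric, and in the scene view they stand upright. Next I go above the pestle and take a closer look at the clip.

```bash
python3 -m handwheel '[[-0.0066,-0.0386,0,0,0,0],[-0.0066,-0.0386,0,0,0,0],[-0.0066,-0.0386,0,0,0,0],[-0.0066,-0.0386,0,0,0,0],[0,0,0,0,0,4.2]]'
python3 -m handwheel '[[0,0,0.03,0,0,0],[0,0,0.03,0,0,0],[0,0,0.03,0,0,0],[0,0,0.02,0,0,0],[0,0,0,0,0,0]]'
python3 -m handwheel '[[0,0,0,0,0,0],[0,0,0,0,0,0],[0,0,0,0,0,0],[0,0,0,0,0,0],[0,0,0,0,0,0]]'
python3 - <<'E'
from h import *
t,s=r.get_image("top"),r.get_image("scene");o=r.get_obs();print(o["tool_pos"],o["ee_rot"],o["joints"])
z=lambda a,b:cv2.resize(a[b[1]:b[3],b[0]:b[2]],(395,500),interpolation=cv2.INTER_CUBIC)
cv2.imwrite("pics/t11.png",np.hstack([z(t,(452,180,504,246)),z(s,(184,220,240,291))])[:,:,::-1])
E
```

```text
clock: 27.38
tool_pos: [0.5071, 0.349, 0.1745]
ee_rot: [-0.002, 0.999, -0.032, -0.0]
contact_force: [0.0, 1.3, -0.6]
finger_gap: 0.999
clock: 27.8
tool_pos: [0.5073, 0.338, 0.0614]
ee_rot: [0.002, 0.999, -0.038, -0.002]
contact_force: [-1.0, -1.3, -0.3]
finger_gap: 1.0
clock: 28.22
tool_pos: [0.5093, 0.3412, 0.0659]
ee_rot: [-0.001, 0.999, -0.037, 0.001]
contact_force: [0.1, -0.0, -0.1]
finger_gap: 1.0
[0.50894198 0.34109424 0.06535569] [-3.32040130e-04  9.99327680e-01 -3.66601392e-02  3.34673223e-04] [-1.24079448  0.90464114  0.86943971  1.78134441 -0.87910588  0.8946738
 -1.60689474]
```

View pics/t11.png

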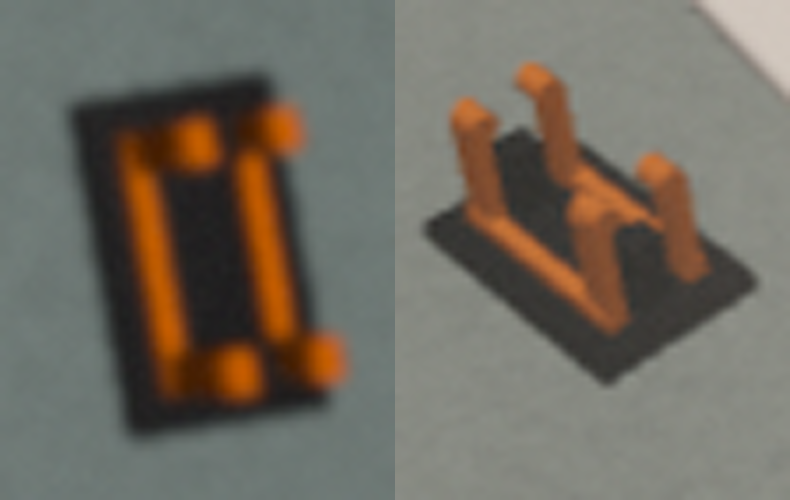

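The crop shows the clip's base corners in both views and the four jaw tips. I cast rays from these to fix its centre and yaw.

Run:
```python
from h import *
T=lambda p:(452+(p[0]+.5)/7.596-.5,180+(p[1]+.5)/7.576-.5)
S=lambda p:(184+(p[0]-395+.5)/7.054-.5,220+(p[1]+.5)/7.042-.5)
for cam,f,base,tips in(("top",T,[(70,103),(268,72),(328,402),(132,437)],[(200,142),(290,130),(243,373),(328,360)]),("scene",S,[(424,230),(520,128),(757,285),(608,385)],[(474,112),(540,78),(597,208),(660,168)])):
    B=np.array([cast(cam,f(p),.008)[:2] for p in base]);print(cam,"base",B.round(4).tolist(),B.mean(0).round(4))
    for z in(.05,.056,.062):
        P=np.array([cast(cam,f(p),z)[:2] for p in tips]);m1,m2=(P[0]+P[1])/2,(P[2]+P[3])/2
        if cam=="scene":m1,m2=(P[0]+P[1])/2,(P[2]+P[3])/2
        print("tips z",z,P.mean(0).round(4),"yaw",np.degrees(np.arctan2(*(m1-m2)[::-1])).round(1))
```

```text
top base [[0.5556, -0.2822], [0.565, -0.3394], [0.4695, -0.3556], [0.459, -0.2992]] [ 0.5123 -0.3191]
tips z 0.05 [ 0.5118 -0.3221] yaw 9.3
tips z 0.056 [ 0.5116 -0.3198] yaw 9.3
tips z 0.062 [ 0.5114 -0.3175] yaw 9.3
scene base [[0.4737, -0.3587], [0.4458, -0.3133], [0.5617, -0.2864], [0.5724, -0.3423]] [ 0.5134 -0.3252]
tips z 0.05 [ 0.5096 -0.3193] yaw -170.4
tips z 0.056 [ 0.5165 -0.3215] yaw -170.4
tips z 0.062 [ 0.5234 -0.3238] yaw -170.4
```

```bash
python3 -m handwheel '[[0,0,0.03,0,0,0],[0,0,0.02,0,0,0],[0,0,0.008,0,0,0],[0,0,0,0,0,0],[0,0,0,0,0,0]]'
python3 -m handwheel '[[0,0,0.003,0,0,0],[0,0,0,0,0,0],[0,0,0,0,0,0],[0,0,0,0,0,0],[0,0,0,0,0,0]]'
```

```text
clock: 28.73
tool_pos: [0.5091, 0.3407, 0.0072]
ee_rot: [0.0, 0.999, -0.037, 0.0]
contact_force: [0.0, -0.2, 0.7]
finger_gap: 1.002
clock: 29.15
tool_pos: [0.5089, 0.341, 0.0042]
ee_rot: [-0.0, 0.999, -0.037, 0.0]
contact_force: [-0.6, 0.4, -0.9]
finger_gap: 1.003
```

```bash
python3 -m handwheel '[[0,0,0.002,0,0,0],[0,0,0,0,0,0],[0,0,0,0,0,0]]'
python3 -m handwheel '[[0,0,0,0,0,0],[0,0,0,0,0,0],[0,0,0,0,0,0],[0,0,0,0,0,0],[0,0,0,0,0,0]]' 1 10
python3 -m handwheel '[[0,0,0,0,0,0],[0,0,0,0,0,0],[0,0,0,0,0,0],[0,0,0,0,0,0],[0,0,0,0,0,0]]'
python3 -m handwheel '[[0,0,0,0,0,0],[0,0,0,0,0,0],[0,0,0,0,0,0],[0,0,0,0,0,0],[0,0,0,0,0,0]]' 1 50
python3 -m handwheel '[[0,0,-0.01,0,0,0],[0,0,-0.03,0,0,0],[0,0,-0.04,0,0,0],[0,0,-0.04,0,0,0],[0,0,-0.04,0,0,0]]'
python3 -m handwheel '[[0,0,-0.02,0,0,0],[0,0,0,0,0,0],[0,0,0,0,0,0],[0,0,0,0,0,0],[0,0,0,0,0,0]]'
python3 - <<'E'
from h import *
t,s=r.get_image("top"),r.get_image("scene");o=r.get_obs();print(o["tool_pos"],o["ee_rot"],o["joints"])
cv2.imwrite("pics/t12.png",cv2.resize(s[60:210,300:480],None,fx=2.2,fy=2.2)[:,:,::-1])
E
```

```text
clock: 29.4
tool_pos: [0.5086, 0.3408, 0.0016]
ee_rot: [0.0, 0.999, -0.037, -0.0]
contact_force: [-0.2, -0.0, 0.4]
finger_gap: 0.998
clock: 29.82
tool_pos: [0.5087, 0.3408, 0.0017]
ee_rot: [0.0, 0.999, -0.037, 0.0]
contact_force: [-0.8, 0.3, -0.5]
finger_gap: 0.649
clock: 30.23
tool_pos: [0.5087, 0.3408, 0.0017]
ee_rot: [-0.0, 0.999, -0.037, 0.0]
contact_force: [-0.8, -0.2, -0.2]
finger_gap: 0.27
clock: 30.65
tool_pos: [0.5087, 0.3408, 0.0017]
ee_rot: [0.0, 0.999, -0.037, -0.0]
contact_force: [0.4, -0.5, 1.0]
finger_gap: 0.19
clock: 31.07
tool_pos: [0.5084, 0.3404, 0.1639]
ee_rot: [0.0, 0.999, -0.037, -0.0]
contact_force: [0.2, 0.7, 0.9]
finger_gap: 0.19
clock: 31.48
tool_pos: [0.5077, 0.3405, 0.1803]
ee_rot: [0.001, 0.999, -0.037, -0.001]
contact_force: [-0.8, 0.4, -1.5]
finger_gap: 0.188
[0.50796075 0.34046978 0.18039416] [ 7.71602209e-04  9.99322166e-01 -3.67948932e-02 -8.65752269e-04] [-1.32010095  0.76885823  1.00994033  1.73251077 -0.73463283  1.07116706
 -1.70188743]
```

View pics/t12.png

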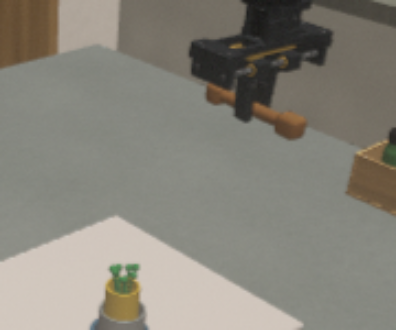

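The pestle is held level by its handle; the stack is undisturbed. I carry it over to the clip.

```bash
python3 -m handwheel '[[0,0,0,0,0,-6.85],[0,0,0,0,0,-6.85],[-0.006,0.038,0,0,0,0],[-0.006,0.038,0,0,0,0],[-0.006,0.038,0,0,0,0]]'
python3 -m handwheel '[[-0.006,0.038,0,0,0,0],[-0.006,0.038,0,0,0,0],[-0.006,0.038,0,0,0,0],[-0.006,0.038,0,0,0,0],[-0.006,0.038,0,0,0,0]]'
python3 -m handwheel '[[-0.006,0.038,0,0,0,0],[-0.006,0.038,0,0,0,0],[-0.006,0.038,0,0,0,0],[-0.006,0.038,0,0,0,0],[-0.006,0.038,0,0,0,0]]'
python3 -m handwheel '[[-0.006,0.038,0,0,0,0],[-0.006,0.038,0,0,0,0],[-0.006,0.038,0,0,0,0],[-0.003,0.006,0,0,0,0],[0,0,0,0,0,0]]'
python3 -m handwheel '[[0,0,0,0,0,0],[0,0,0,0,0,0],[0,0,0,0,0,0],[0,0,0,0,0,0],[0,0,0,0,0,0]]'
python3 -m handwheel '[[0,0,0,0,0,0],[0,0,0,0,0,0],[0,0,0,0,0,0],[0,0,0,0,0,0],[0,0,0,0,0,0]]'
python3 -c "
from plant import r
o=r.get_obs();print(o['tool_pos'],o['ee_rot'],o['joints'],o['finger_gap'])"
```

```text
clock: 32.0
tool_pos: [0.5091, 0.2241, 0.1809]
ee_rot: [0.001, 0.997, 0.084, -0.0]
contact_force: [1.3, -1.0, -1.1]
finger_gap: 0.189
clock: 32.42
tool_pos: [0.5107, 0.0313, 0.1812]
ee_rot: [0.0, 0.997, 0.083, -0.001]
contact_force: [1.1, -0.0, -1.1]
finger_gap: 0.186
clock: 32.83
tool_pos: [0.5125, -0.161, 0.1811]
ee_rot: [-0.0, 0.997, 0.083, -0.001]
contact_force: [0.8, 1.2, -0.4]
finger_gap: 0.186
clock: 33.25
tool_pos: [0.5103, -0.2849, 0.1814]
ee_rot: [0.001, 0.997, 0.08, -0.001]
contact_force: [-0.3, 0.3, -1.5]
finger_gap: 0.191
clock: 33.67
tool_pos: [0.5127, -0.2798, 0.1817]
ee_rot: [-0.0, 0.996, 0.084, 0.0]
contact_force: [-0.2, -1.0, 0.2]
finger_gap: 0.193
clock: 34.08
tool_pos: [0.5123, -0.2811, 0.1818]
ee_rot: [0.0, 0.997, 0.083, 0.0]
contact_force: [-0.2, -0.1, -0.2]
finger_gap: 0.191
[ 0.51225755 -0.28113616  0.18176218] [2.83840757e-05 9.96579529e-01 8.26392125e-02 5.23263450e-05] [-0.204844    0.66442754  0.90949322  1.80429423 -0.62240413  0.9876465
 -0.44275092] 0.1912550867007111
```

```bash
python3 -m handwheel '[[-0.0067,0.0383,0,0,0,0],[0,0,0.02,0,0,0],[0,0,0.03,0,0,0],[0,0,0.03,0,0,0],[0,0,0.02,0,0,0]]'
python3 -m handwheel '[[0,0,0.01,0,0,0],[0,0,0,0,0,0],[0,0,0,0,0,0],[0,0,0,0,0,0],[0,0,0,0,0,0]]'
python3 -m handwheel '[[0,0,0,0,0,0],[0,0,0,0,0,0],[0,0,0,0,0,0],[0,0,0,0,0,0],[0,0,0,0,0,0]]'
python3 - <<'E'
from h import *
t,s=r.get_image("top"),r.get_image("scene");o=r.get_obs();print(o["tool_pos"],o["ee_rot"],o["contact_force"])
cv2.imwrite("pics/t13.png",np.hstack([cv2.resize(t[165:255,440:530],(400,400)),cv2.resize(s[190:290,165:265],(400,400),interpolation=cv2.INTER_CUBIC)])[:,:,::-1])
E
```

```text
clock: 34.5
tool_pos: [0.5111, -0.3194, 0.0793]
ee_rot: [-0.001, 0.997, 0.083, -0.001]
contact_force: [-1.0, 0.9, -0.8]
finger_gap: 0.19
clock: 34.92
tool_pos: [0.5129, -0.3206, 0.0733]
ee_rot: [0.001, 0.997, 0.083, 0.001]
contact_force: [-0.0, 0.6, 0.2]
finger_gap: 0.186
clock: 35.33
tool_pos: [0.512, -0.32, 0.0719]
ee_rot: [0.0, 0.997, 0.083, 0.0]
contact_force: [0.3, -0.1, -1.2]
finger_gap: 0.188
[ 0.51198115 -0.31995758  0.0717608 ] [1.06825238e-06 9.96575244e-01 8.26908856e-02 3.29614594e-05] [ 0.25932015 -0.27670023 -0.99909469]
```

View pics/t13.png

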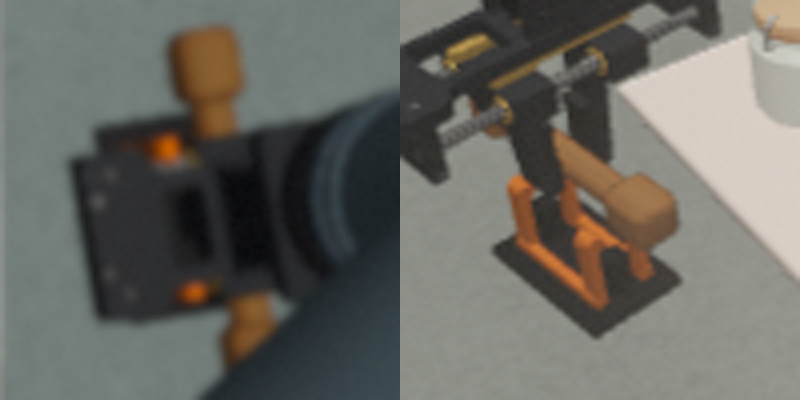

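Run:
```python
from h import *
f=lambda p:(440+(p[0]+.5)/4.4444-.5,165+(p[1]+.5)/4.4444-.5)
a,b=[cast("top",f(p),.084)[:2] for p in((213,120),(251,305))]
d=np.radians(9.48);X=np.array([np.cos(d),np.sin(d)]);Y=np.array([-X[1],X[0]])
C=np.array([.512,-.320])
print(a,b,"yaw",np.degrees(np.arctan2(*(a-b)[::-1])),"across:",(a-C)@Y,(b-C)@Y)
e,k=[cast("top",f(p),.084)[:2] for p in((206,27),(248,360))]
print("head end along",(e-C)@X)
```

```text
[ 0.55334875 -0.31174669] [ 0.46974009 -0.32787953] yaw 10.921377946780238 across: 0.0013303232185296046 -0.0008115744769253315
head end along 0.08438282865121813
```

The handle lies over the clip's middle to about 1 mm, with yaw within 1.5°, and its head is 84 mm out as expected. I press down in small steps.

```bash
python3 -m handwheel '[[0,0,0.008,0,0,0],[0,0,0.006,0,0,0],[0,0,0.004,0,0,0],[0,0,0.003,0,0,0],[0,0,0,0,0,0]]'
python3 -m handwheel '[[0,0,0.002,0,0,0],[0,0,0.002,0,0,0],[0,0,0.002,0,0,0],[0,0,0.002,0,0,0],[0,0,0,0,0,0]]'
python3 -m handwheel '[[0,0,0.002,0,0,0],[0,0,0.002,0,0,0],[0,0,0.002,0,0,0],[0,0,0.002,0,0,0],[0,0,0,0,0,0]]'
python3 -m handwheel '[[0,0,0.002,0,0,0],[0,0,0.001,0,0,0],[0,0,0.001,0,0,0],[0,0,0,0,0,0],[0,0,0,0,0,0]]'
```

```text
clock: 35.85
tool_pos: [0.5114, -0.3196, 0.0497]
ee_rot: [-0.0, 0.997, 0.083, -0.001]
contact_force: [-0.1, 0.7, -0.7]
finger_gap: 0.192
clock: 36.27
tool_pos: [0.5124, -0.3207, 0.0432]
ee_rot: [0.001, 0.997, 0.083, 0.001]
contact_force: [-0.2, -0.2, 2.8]
finger_gap: 0.184
clock: 36.68
tool_pos: [0.5121, -0.3199, 0.0344]
ee_rot: [0.0, 0.997, 0.083, 0.0]
contact_force: [1.3, -1.4, -0.2]
finger_gap: 0.189
clock: 37.1
tool_pos: [0.5116, -0.3201, 0.0304]
ee_rot: [0.0, 0.997, 0.083, -0.0]
contact_force: [-0.2, -2.9, -3.8]
finger_gap: 0.189
```

```bash
python3 -m handwheel '[[0,0,0.0005,0,0,0],[0,0,0.0005,0,0,0],[0,0,0,0,0,0],[0,0,0,0,0,0]]'
python3 -m handwheel '[[0,0,0.001,0,0,0],[0,0,0,0,0,0],[0,0,0,0,0,0],[0,0,0,0,0,0]]'
python3 -m handwheel '[[0,0,0.001,0,0,0],[0,0,0,0,0,0],[0,0,0,0,0,0],[0,0,0,0,0,0]]'
```

```text
clock: 37.43
tool_pos: [0.5118, -0.3201, 0.0297]
ee_rot: [0.0, 0.997, 0.083, -0.0]
contact_force: [0.6, -3.3, -1.2]
finger_gap: 0.187
clock: 37.77
tool_pos: [0.5119, -0.3202, 0.0296]
ee_rot: [-0.0, 0.997, 0.083, 0.0]
contact_force: [-1.3, -0.9, 6.6]
finger_gap: 0.19
clock: 38.1
tool_pos: [0.5119, -0.3202, 0.0294]
ee_rot: [-0.0, 0.997, 0.083, 0.0]
contact_force: [-4.4, 0.4, 15.7]
finger_gap: 0.188
```

There is a hard stop at TCP z = 0.0295, so the axis is about 42 mm up: home. I release and withdraw upwards.

```bash
python3 -m handwheel '[[0,0,-0.001,0,0,0],[0,0,0,0,0,0],[0,0,0,0,0,0],[0,0,0,0,0,0],[0,0,0,0,0,0]]' 0.5
python3 -m handwheel '[[0,0,0,0,0,0],[0,0,-0.005,0,0,0],[0,0,-0.02,0,0,0],[0,0,-0.03,0,0,0],[0,0,-0.04,0,0,0]]'
python3 -m handwheel '[[-0.02,0,-0.035,0,0,0],[-0.02,0.0,-0.035,0,0,0],[-0.02,0.035,0,0,0,0],[-0.02,0.035,0,0,0,0],[-0.02,0.035,0,0,0,0]]'
python3 -m handwheel '[[0,0,0,0,0,0],[0,0,0,0,0,0],[0,0,0,0,0,0],[0,0,0,0,0,0],[0,0,0,0,0,0]]'
python3 - <<'E'
from h import *
t,s=r.get_image("top"),r.get_image("scene");o=r.get_obs();print(o["clock"],o["tool_pos"],o["contact_force"])
cv2.imwrite("pics/t14.png",np.hstack([cv2.resize(t[110:260,230:510],(448,240)),cv2.resize(s[120:290,180:420],(339,240))])[:,:,::-1]) if 0 else cv2.imwrite("pics/t14.png",np.hstack([cv2.resize(t[110:260,310:510],(400,300),interpolation=cv2.INTER_CUBIC),cv2.resize(s[140:290,180:380],(400,300),interpolation=cv2.INTER_CUBIC)])[:,:,::-1])
for n,lo,hi,roi,z in(("jar",(5,60,50),(25,255,255),(375,210,430,260),.091),("heart",(170,100,50),(179,255,255),(375,125,430,178),.03)):
  for k in(cv2.imread("pics/top0.png")[:,:,::-1].copy(),t):print(n,[cast("top",b[1][0],z).round(4) for b in blobs(k,lo,hi,roi)[:1]])
b=blobs(t,(5,80,40),(17,220,255),(440,150,530,260));print([(x[0],x[1]) for x in b[:2]])
E
```

```text
clock: 38.52
tool_pos: [0.512, -0.3195, 0.0284]
ee_rot: [-0.0, 0.997, 0.083, -0.0]
contact_force: [0.1, -0.0, -0.3]
finger_gap: 0.498
clock: 38.93
tool_pos: [0.5105, -0.3189, 0.1231]
ee_rot: [-0.001, 0.997, 0.083, -0.002]
contact_force: [1.9, -0.4, 0.7]
finger_gap: 0.5
clock: 39.35
tool_pos: [0.4309, -0.4407, 0.195]
ee_rot: [0.0, 0.996, 0.084, 0.001]
contact_force: [1.1, 0.1, -0.7]
finger_gap: 0.5
clock: 39.77
tool_pos: [0.4318, -0.4384, 0.1935]
ee_rot: [-0.001, 0.996, 0.084, 0.0]
contact_force: [-0.4, 0.3, -0.2]
finger_gap: 0.496
39.8667 [ 0.43153736 -0.43879384  0.19361006] [-0.31754102 -1.34437397 -0.90577419]
jar [array([ 0.464 , -0.1372,  0.091 ])]
jar [array([ 0.464 , -0.1372,  0.091 ])]
heart []
heart []
[(1255.0, ((481.064208984375, 211.66497802734375), (75.88207244873047, 25.84297752380371), 79.04593658447266))]
```

View pics/t14.png

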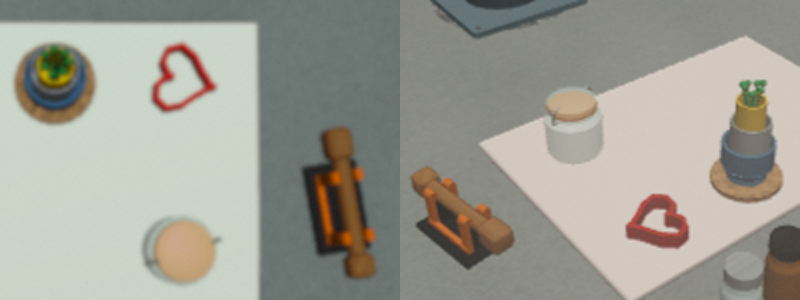

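The last picture shows the pestle seated between both jaw pairs, clear of the gripper. The nested stack is upright on the cork, and the jar and heart are in place. I hand in.

```bash
python3 -c "
from plant import r
r.job_done();print(r.get_obs()['clock'])"
```

```text
the job is handed in; nothing more can be done
the job is handed in; nothing more can be done
```

The seasoning set is put away in the order you asked, and I handed the job in at about 40 s. The mortar stands on the cork, the steel cup in it and the pick cup in that. The pestle is pressed into the clip.

- **Placing:** I centred the mortar and both cups with gentle squeezes in two directions at right angles. I then lowered the cups onto the mortar's position as the arm measured it.
- **Clip:** The pestle went down against a hard stop of about 16 N, with its handle axis about 42 mm up. It stayed seated after I let go.
- **Last pictures:** The stack is upright and concentric in the top view. The mortar was about 1.5 mm off the cork's middle when I measured it, before the cups went in. The pestle lies between both jaw pairs, and the gripper is clear of everything.
- **Bystanders:** The jar measured the same before and after. The colour check on the heart found nothing in either picture, so I judged it unmoved only by eye.
- **Small disagreements:** The mortar's camera and arm positions differed by about 2 mm. The scene camera's estimate of the clip centre was off because a jaw hid one corner, so I used the top view.

I viewed 15 pictures, one over the budget.

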